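# Lock the tilting tin bin with a flat screwdriver

## Robot

A 7-joint arm with a two-finger parallel gripper is mounted at the origin on the work surface. World frame = base frame: x ahead of the robot, y to its left, z up, the work surface at z = 0. Lengths are in m, angles in rad, forces in N, time in s.
With the tool pointing down it reaches from about 0.4 to 0.85 m from the base axis. Payload 10.4 kg.
Tool frame: the origin (TCP) lies on the centre line of the jaws, within the pads' length; the fingertips stand 8 mm ahead of it and the grasp point (between the pads) lies 11 mm behind it (robot.finger_overhang is the distance from the TCP to the fingertips, in m); x points along the fingers, y is the direction in which the jaws open and shut, and the axes are right-handed (so a half turn about x gives the same grasp; the last joint's range is limited). The gripper opens to 85 mm and grips with 20 to 120 N. Pads are 22 mm wide; open, the fingers measure 114 mm over their backs; the gripper's body (76 mm by 85 mm) begins 54 mm behind the grasp point. The pads swing forward as they close: fully open they stand 13 mm farther back than shut.
Start: joints at [-1.323, 0.332, -0.065, 1.46, 0.022, 1.35, -0.088], TCP at [0.167, 0.602, 0.239] pointing down, gripper open.
Joint ranges: [-2.6, 2.6], [-0.5, 2.12], [-1.47, 1.34], [0.16, 2.42], [-1.27, 4.41], [0.06, 2.06], [-2.6, 2.6]. Speed limits (rad/s): [2.22, 2.22, 2.79, 2.79, 3.14, 3.14, 3.14].

## Interface

Orientations are given as [roll, pitch, yaw] about the fixed x, y, z axes, in that order (R = Rz(yaw) Ry(pitch) Rx(roll)).
In Python, from plant import robot, solve_ik, cams, workorder, current_t, current_joint_positions, current_joint_vel, current_tau, current_tool_pos, current_tcp_rot, current_force, current_wrist_torque, current_opening gives the robot as it stands. Calls block until the motion is done:
- robot.move_to(position, orientation): joint-space move of the TCP to a pose.
- robot.move_straight(position, ori=None, feed=0.15, force_limit=None): straight line of the TCP; ori=None keeps the orientation; feed is the mean speed in m/s. With force_limit (N) it stops when the force on the tool has changed by that much, and returns True; else False.
- robot.set_joints(angles): joint-space move.
- robot.grip(opening): finger opening in m; the grip force is fixed at half the most; returns when the fingers have stopped.
- robot.wait(seconds).
- solve_ik(position, orientation): joint angles nearest the present ones, or None.
- cams.get_image(name): name is "side" or "top"; returns a dict with "image" (420x560x3 uint8, blue, green, red), "vfov" (degrees; the focal length in pixels is half the picture's height over the tangent of half this angle, whatever the lens; pixels are square), "cx", "cy" (the principal point, pixels), "D" ([k1, k2, p1, p2, k3] as OpenCV has them; the pictures are not rectified), "rvec" (rotation vector, rad) and "tvec" (3), from world to camera coordinates, as OpenCV has them. Camera axes: x right, y down, z forward; pixel columns grow to the right and rows downward; lengths in m; the calibration is good to about 2 mm. A picture is of the moment at which its call begins. There is no depth.
A pose or a line that the arm cannot do raises robot.PlanningError and nothing moves.
- workorder.sign_off(): hands the job in, once; it reports no verdict.
Readings, each from a call of its own:
- current_t(): time.
- current_joint_positions(): joint angles.
- current_joint_vel(): joint speeds.
- current_tau(): joint torques, N m.
- current_tool_pos(): TCP position.
- current_tcp_rot(): TCP orientation.
- current_force(): force on the tool from outside, world axes, zero at the start.
- current_wrist_torque(): the same for the moment, N m.
- current_opening(): finger opening in m.
Only numpy, scipy, OpenCV 4.12 (cv2) and the standard library are available. Lean on these libraries where they do the work, as an engineer would, in place of code of your own. Each camera call takes 0.05 s, during which the arm holds its last target. There are 200 camera calls.

## Task

Lock the tilting tin bin: take the flat screwdriver out of the wooden tool block, seat its blade in the slot of the big screw on the bin's lock and turn it clockwise (seen from above) until the screw comes to its stop, with the slot in line with the bolt. Then stand the screwdriver back upright in the hole it came from and let go. Leave everything else where it is.

Things in the scene. Friction and masses are not known exactly. Their poses are not given: they have to be found in the camera images.
- driver_center (a point): Centre of the handle of a stubby flat screwdriver (115 mm, 100 g), standing loose, blade down, in a hole of the tool block. Handle: pale wooden square bar 30 x 30 mm, 70 mm tall (35 above and below this point), flat sides across x and y, any pair may be gripped; z up, x along the blade's width. Its underside rests on the block's top; 10 mm round shaft and blade go 45 mm lower.
- blade_tip (a point): Middle of the screwdriver's blade end, 80 mm below driver_center on the same axis, same axes: the blade is 18 mm wide along x, 3 mm thick along y, 14 mm tall.
- slot (a point): Centre of the top face of the lock screw: upright steel head 32 mm across, 92 mm above the table, on the lock block on the robot's side of the tin bin. A slot 5.5 mm wide, 7 mm deep runs right across the head along this point's x; z up; turns with the screw. The lock block's top is 12 mm lower; the bin's rim, 121 mm above the table, begins 60 mm away on the far side.
- lock_screw (a joint): Turn of the lock screw (rad), growing clockwise seen from above: 0 unlocked stop, 1.2 locked stop, where the slot lies in line with the bolt (pointing from lock to bin). Friction about 0.08 N m; it stays where it is left. Turning it slides the bolt out of the lock block into the keeper on the bin's front.
- tool_block: Fixed wooden block 70 x 170 x 60 mm (x, y, z), origin at the centre of its underside, with two upright round through holes 25 mm in diameter at 45 mm either side of the centre along its y. One holds the screwdriver, the other the awl.
- awl: Awl with a round, bulging dark wooden handle up to 38 mm across and a thin pointed shaft, standing in the other hole; its top is 117 mm above the table. Not needed. Origin at its point, 15 mm above the table.
- shoe_tree_a: Unvarnished wooden shoe tree, 260 x 62 x 68 mm, lying at the far side; not needed. Origin at its underside.
- shoe_tree_b: The other shoe tree of the pair; not needed.
- boot_jack: Cast-iron boot jack shaped like a beetle, 240 x 140 x 35 mm, on the robot's right; not needed. Origin at its underside.
- clog: Wooden clog painted yellow, 250 x 85 x 90 mm, on the left; not needed. Origin at its underside.
- brush: Shoe brush 150 x 50 x 44 mm, on the right; not needed. Origin at its underside.
- polish_tin: Flat round polish tin, 84 mm across, 23 mm tall, near the robot; not needed. Origin at its underside.

How it is judged:
On the way, in this order (a step that is already met when the one before it is completed fails the run):
1. the blade has dropped into the slot (at least 3.5 mm deep, within 8 mm of the screw's centre, screwdriver upright) with the screw not yet turned (z of blade_tip in the frame of slot below -0.0035 m and horizontal distance between blade_tip and slot below 0.008 m and angle between the x axis of blade_tip and the x axis of slot, either way round below 0.35 rad and angle between blade_tip's own z axis and vertical below 0.2 rad and value of joint lock_screw below 0.6 rad), for 0.2 s.
2. the screw is turned to within 0.15 rad of its locked stop with the blade in the slot (z of blade_tip in the frame of slot below -0.0035 m and horizontal distance between blade_tip and slot below 0.008 m and angle between the x axis of blade_tip and the x axis of slot, either way round below 0.35 rad and angle between blade_tip's own z axis and vertical below 0.2 rad and value of joint lock_screw above 1.05 rad), for 0.2 s.
At the end, for the whole second after the job is handed in: The screw stands within 0.15 rad of its locked stop (joint above 1.05), and the screwdriver stands upright (within 0.1 rad), back in the hole it came from, its handle's centre within 12 mm of where it began (value of joint lock_screw above 1.05 rad and distance of driver_center from where it was at the start of the episode below 0.012 m and angle between driver_center's own z axis and vertical below 0.1 rad); the robot touches nothing.
It fails at once if another thing is moved by more than 30 mm (distance of any of awl, shoe_tree_a, shoe_tree_b, boot_jack, clog, brush, polish_tin from where it was at the start of the episode above 0.03 m).
It also fails if it takes over 51 s, if anything falls off the work surface, if the arm or the gripper's body presses on something with over 40 N, if the wrist force passes 120 N, or if a joint passes its speed limit or range.

## Working session

There is one attempt and no reset: what is moved stays moved. The work goes in short steps, each a Python script; the robot and the scene stay as the last script left them, time stands still between calls to the robot, and variables do not carry over. Pictures are saved under pics/ and viewed, about 8 in all and at most 12, crops included, and the job is handed in when it is done.

```bash
mkdir -p pics; ls; cat > h.py <<'E'
import numpy as np, cv2
from plant import *
def snap(n,f=None,crop=None,scale=1):
    d=cams.get_image(n)
    if f:
        im=d["image"]
        if crop: x0,y0,x1,y1=crop; im=im[y0:y1,x0:x1]
        if scale!=1: im=cv2.resize(im,None,fx=scale,fy=scale,interpolation=cv2.INTER_CUBIC)
        cv2.imwrite("pics/"+f,im)
    return d
def K(d):
    f=210/np.tan(np.radians(d["vfov"])/2); return np.array([[f,0,d["cx"]],[0,f,d["cy"]],[0,0,1.]])
def ray(d,uv):
    R=cv2.Rodrigues(np.array(d["rvec"],float))[0]; t=np.array(d["tvec"],float).ravel()
    p=cv2.undistortPoints(np.array([[uv]],float),K(d),np.array(d["D"],float)).ravel()
    v=R.T@np.array([p[0],p[1],1.]); return -R.T@t, v/np.linalg.norm(v)
def atz(d,uv,z):
    c,v=ray(d,uv); return c+v*(z-c[2])/v[2]
def proj(d,P):
    return cv2.projectPoints(np.array(P,float).reshape(-1,3),np.array(d["rvec"],float),np.array(d["tvec"],float),K(d),np.array(d["D"],float))[0].reshape(-1,2)
E
python3 - <<'E'
from h import *
for n in("top","side"):
    d=snap(n,n+"0.png",scale=1.42); c,v=ray(d,(280,210)); print(n,d["vfov"],d["cx"],d["cy"],d["D"],c,v)
print(current_t(),current_tcp_rot(),robot.finger_overhang)
E
```

```text
pics
top 42.004191191496425 280.708585858469 204.50109677311485 [-0.00342421  0.          0.          0.          0.        ] [0.31876112 0.0041834  1.66330093] [ 0.13871958  0.00441199 -0.99032187]
side 53.814624244350256 276.524525482572 201.13674719181887 [-0.06231702  0.          0.          0.          0.        ] [0.40758509 0.94501902 0.78247139] [ 0.12981257 -0.78656772 -0.60370516]
0.1 [-1.51013959  1.56951707 -1.78094507] 0.008
```

View pics/top0.png

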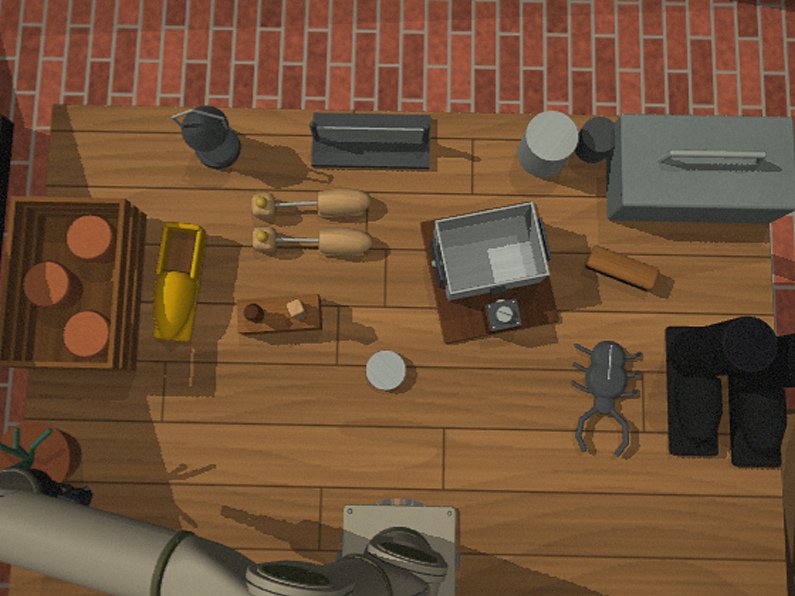

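View pics/side0.png

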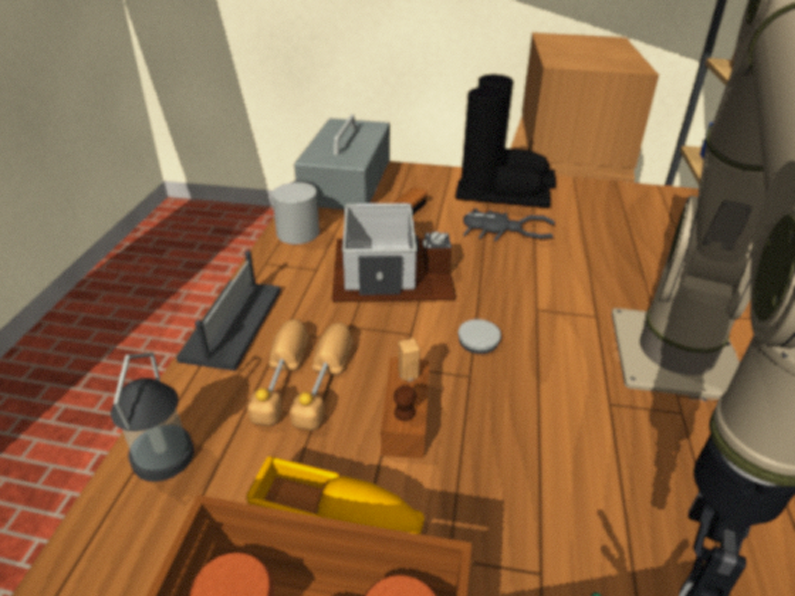

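The top view shows the driver handle at about (296,309) and the screw at (504,314), in scaled pixels. Next I'll make close-ups of both in one picture.

```bash
python3 - <<'E'
from h import *
acc=[cams.get_image("top") for _ in range(6)]
im=np.mean([a["image"].astype(float) for a in acc],0).astype(np.uint8); d=acc[0]
sd=[cams.get_image("side") for _ in range(6)]; si=np.mean([a["image"].astype(float) for a in sd],0).astype(np.uint8)
np.savez("top0.npz",im=im,si=si)
def c(im,x,y,w,h,s): return cv2.resize(im[y:y+h,x:x+w],None,fx=s,fy=s,interpolation=cv2.INTER_CUBIC)
A=c(im,190,202,40,30,10);B=c(im,335,207,40,30,10)
C=c(si,260,220,50,37,8);D=c(si,280,150,50,37,8)
cv2.imwrite("pics/crop1.png",np.vstack([np.hstack([A,B]),np.hstack([C,D])]))
s=sd[0]
print("drv bl top",atz(d,(208.5,217.6),.13),"screw",atz(d,(355,221.5),.092))
E
```

```text
drv bl top [0.50749792 0.21245524 0.13      ] screw [ 0.50998458 -0.2063593   0.092     ]
```

View pics/crop1.png

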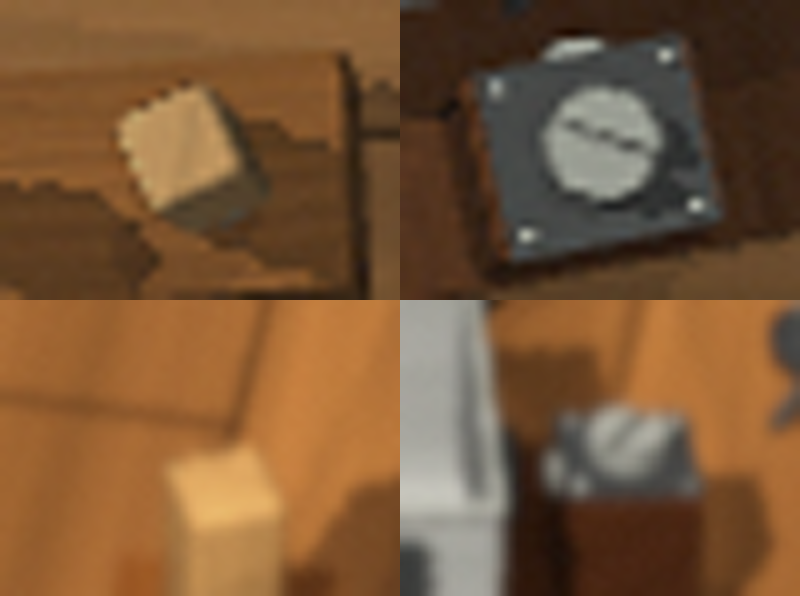

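Crop 1 shows these corners in the top image:
- **Handle top:** about (117,130), (205,87), (243,165) and (158,210) in the crop.
- **Screw disc:** centred at about (603,143), with the slot running from (562,122) to (652,153).

I'll turn these into world coordinates and refine the slot numerically.

```bash
python3 - <<'E'
from h import *
d=cams.get_image("top"); s=cams.get_image("side"); z=np.load("top0.npz"); im,si=z["im"],z["si"]
o=lambda p,x,y,k,ox,oy:((p[0]-ox+.5)/k-.5+x,(p[1]-oy+.5)/k-.5+y)
H=[atz(d,o(p,190,202,10,0,0),.13) for p in [(117,130),(205,87),(243,165),(158,210)]]
H=np.array(H); print("handle",H.mean(0)); e=np.roll(H,-1,0)-H
print([ (round(np.hypot(*v[:2])*1e3,1),round(np.degrees(np.arctan2(v[1],v[0])),1)) for v in e])
Hs=np.array([atz(s,o(p,260,220,8,0,300),.13) for p in [(165,463),(252,440),(282,495),(190,520)]]);print("side handle",Hs.mean(0))
print("screw top",atz(d,o((603,143),335,207,10,400,0),.092))
a,b=[atz(d,o(p,335,207,10,400,0),.092) for p in [(562,122),(652,153)]];print("slot yaw top",np.degrees(np.arctan2(*(b-a)[1::-1])))
a,b=[atz(s,o(p,280,150,8,400,300),.092) for p in [(608,455),(655,412)]];print("slot yaw side",np.degrees(np.arctan2(*(b-a)[1::-1])))
print("screw side",atz(s,o((622,440),280,150,8,400,300),.092))
P=[atz(d,o(p,335,207,10,400,0),.08) for p in [(472,76),(687,37),(721,215),(512,260)]]
P=np.array(P);e=np.roll(P,-1,0)-P;print("lockblock",P.mean(0),[(round(np.hypot(*v[:2])*1e3,1),round(np.degrees(np.arctan2(v[1],v[0])),1)) for v in e])
# rectified bird's eye of screw (z=.092), 0.25 mm/px, +-24 mm, both cams
c=atz(d,o((603,143),335,207,10,400,0),.092)
g=np.arange(-24,24,.25)/1e3; X,Y=np.meshgrid(g,g)  # rows: x (down = -x), cols: y
pts=np.stack([c[0]-Y.ravel(),c[1]-X.ravel(),np.full(X.size,.092)],1)
out=[]
for q,i in((d,im),(s,si)):
    m=proj(q,pts).reshape(*X.shape,2).astype(np.float32)
    out.append(cv2.resize(cv2.remap(i,m[...,0],m[...,1],cv2.INTER_CUBIC),None,fx=2,fy=2))
cv2.imwrite("pics/bev.png",np.hstack(out))
E
```

```text
handle [0.51101689 0.2150738  0.13      ]
[(np.float64(27.5), np.float64(-62.3)), (np.float64(24.9), np.float64(-152.1)), (np.float64(27.0), np.float64(119.5)), (np.float64(25.8), np.float64(29.2))]
side handle [0.50906545 0.21501131 0.13      ]
screw top [ 0.51186769 -0.20592275  0.092     ]
slot yaw top -108.01218020284597
slot yaw side -111.59033307638774
screw side [ 0.50943774 -0.19664381  0.092     ]
lockblock [ 0.51220663 -0.20607766  0.08      ] [(np.float64(64.1), np.float64(-78.4)), (np.float64(53.0), np.float64(-169.3)), (np.float64(62.4), np.float64(103.4)), (np.float64(55.0), np.float64(12.5))]
```

View pics/bev.png

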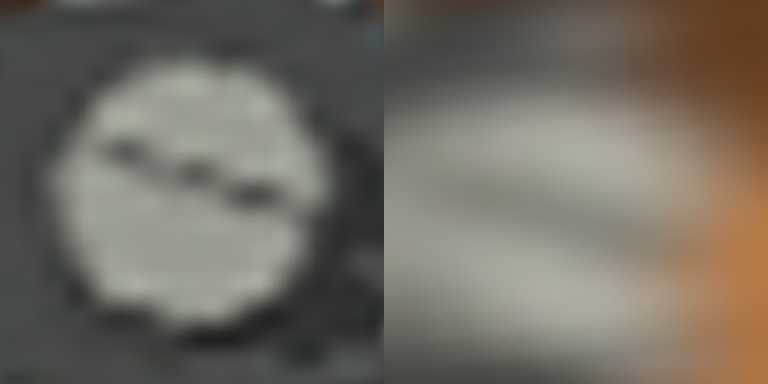

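Top-view results:
- **Handle:** (0.511, 0.215), faces at yaw of about 28.5°. The side camera gives x = 0.509.
- **Screw:** (0.512, −0.206), which agrees with the lock block centre.
- **Slot:** about 73° in both cameras.
- **Bolt direction:** about 12°.

Next I'll check reach, then pick.

```bash
cat >> h.py <<'E'
from scipy.spatial.transform import Rotation as Ro
def ori(deg):
    a=np.radians(deg); x=np.array([0,0,-1.]); y=np.array([np.cos(a),np.sin(a),0]); return Ro.from_matrix(np.stack([x,y,np.cross(x,y)],1)).as_euler("xyz")
def jawyaw():
    y=Ro.from_euler("xyz",current_tcp_rot()).as_matrix()[:,1]; return np.degrees(np.arctan2(y[1],y[0]))
E
python3 - <<'E'
from h import *
print("now",jawyaw(),current_joint_positions())
def show(l,p,a):
    q=solve_ik(p,ori(a)); print(l,a,None if q is None else np.round(q,2))
for a in (28.5,118.5,208.5,298.5): show("pick",[.51,.215,.087],a)
for a in range(-180,180,20): show("slot",[.512,-.206,.16],a)
E
```

```text
now 74.48032980609996 [-1.3225853   0.33216088 -0.06468564  1.46009062  0.02155466  1.34990916
 -0.08853785]
pick 28.5 [-0.79  0.32  0.36  1.84 -0.13  1.    0.12]
pick 118.5 [-0.67  0.31  0.22  1.83 -0.08  1.    1.65]
pick 208.5 [-1.45  0.73  1.32  1.87 -0.78  1.19 -2.5 ]
pick 298.5 [-0.88  0.33  0.46  1.85 -0.17  1.   -1.41]
slot -180 [-0.64  0.43  1.17  1.8  -0.43  1.2  -2.48]
slot -160 [-0.64  0.43  1.17  1.8  -0.43  1.2  -2.13]
slot -140 [-0.64  0.43  1.17  1.8  -0.43  1.2  -1.78]
slot -120 [-0.64  0.43  1.17  1.8  -0.43  1.2  -1.43]
slot -100 [-0.67  0.47  1.23  1.8  -0.48  1.21 -1.04]
slot -80 [-0.67  0.47  1.23  1.8  -0.48  1.21 -0.69]
slot -60 [-0.67  0.48  1.24  1.8  -0.48  1.21 -0.34]
slot -40 [-0.68  0.48  1.25  1.8  -0.49  1.21  0.02]
slot -20 [-0.68  0.49  1.25  1.8  -0.49  1.22  0.37]
slot 0 [-0.68  0.49  1.25  1.8  -0.49  1.22  0.72]
slot 20 [-0.68  0.49  1.25  1.8  -0.49  1.22  1.07]
slot 40 [-0.66  0.46  1.21  1.8  -0.46  1.21  1.39]
slot 60 [-0.49  0.33  0.95  1.8  -0.29  1.16  1.59]
slot 80 [-0.57  0.37  1.06  1.8  -0.35  1.18  1.99]
slot 100 [-0.64  0.43  1.17  1.8  -0.43  1.2   2.41]
slot 120 [ 0.87  0.3  -0.66  1.73  0.2   1.18  2.24]
slot 140 [ 1.16  0.42 -1.05  1.72  0.39  1.23  2.46]
slot 160 None<stdin>:5: UserWarning: Gimbal lock detected. Setting third angle to zero since it is not possible to uniquely determine all angles.
<stdin>:6: UserWarning: Gimbal lock detected. Setting third angle to zero since it is not possible to uniquely determine all angles.
```

```bash
python3 -W ignore - <<'E'
from h import *
robot.move_to([.510,.215,.20],ori(28.5))
robot.move_straight([.510,.215,.087],feed=.12)
print(current_t(),current_force(),current_opening())
robot.grip(0.0); print("open",current_opening(),current_tool_pos(),current_force())
robot.move_straight([.510,.215,.26],feed=.15)
print(current_t(),current_opening(),current_force())
p=current_tool_pos()
s=cams.get_image("side"); d=cams.get_image("top")
# crop around blade tip
u=proj(s,[p[0],p[1],p[2]-.05])[0]; v=proj(d,[p[0],p[1],p[2]-.05])[0]; print(u,v)
def c(im,u,w,k):
    x,y=int(u[0])-w,int(u[1])-w; print(x,y); return cv2.resize(im[max(y,0):y+2*w,x:x+2*w],(2*w*k,2*w*k),interpolation=cv2.INTER_CUBIC)
cv2.imwrite("pics/held.png",np.hstack([c(s["image"],u,40,5),c(d["image"],v,40,5)]))
E
```

```text
3.7667 [0.48194433 0.50057031 0.79586065] 0.08543456086200696
open 0.0295788427616156 [0.51024212 0.21510511 0.08734188] [ 0.71911941 -1.1739732   2.93344086]
5.6167 0.029073447821724725 [-0.40348106  0.35412786 -1.09702358]
[287.99742602 215.55976734] [203.79835211 213.12376459]
247 175
163 173
```

View pics/held.png

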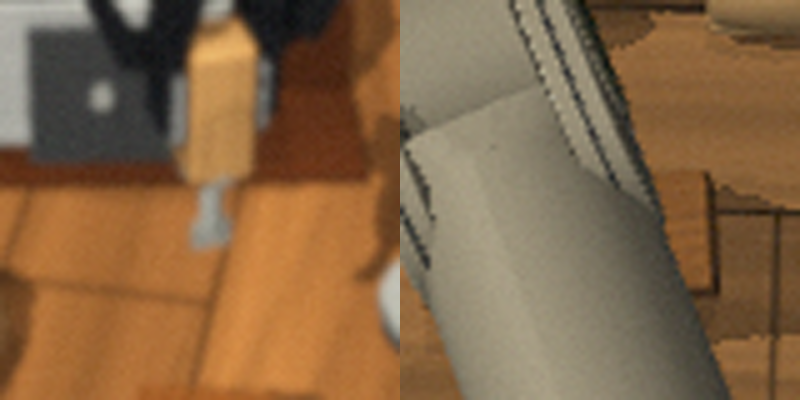

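The side view shows the blade tip about 38 px wide at (210,240), clearly wider than the shaft (~26 px). So the blade's width runs along the present jaw direction (28.5°). I'll put it back and regrip at 90°, so the jaws centre it across the blade's thickness, which is the tight direction in the slot.

```bash
python3 -W ignore - <<'E'
from h import *
robot.move_straight([.510,.215,.12],feed=.15)
print(robot.move_straight([.510,.215,.086],feed=.06,force_limit=6),current_tool_pos(),current_force())
robot.grip(.085); robot.move_straight([.510,.215,.148],feed=.15)
robot.move_to([.510,.215,.148],ori(-61.5)); robot.move_straight([.510,.215,.0873],feed=.12)
print("f",current_force()); robot.grip(0); print("open",current_opening(),current_tool_pos(),current_force(),current_t())
robot.move_straight([.510,.215,.20],feed=.15)
robot.move_to([.512,-.206,.20],ori(-17))
print(current_tool_pos(),jawyaw(),current_joint_positions(),current_force(),current_t())
s=cams.get_image("side"); d=cams.get_image("top")
def c(im,x,y,w,h,k): return cv2.resize(im[y:y+h,x:x+w],None,fx=k,fy=k,interpolation=cv2.INTER_CUBIC)
u=proj(s,[.512,-.206,.12])[0].astype(int); print(u)
cv2.imwrite("pics/hov.png",np.hstack([c(s["image"],u[0]-25,u[1]-35,50,70,8),c(d["image"],330,190,50,70,8)]))
E
```

```text
True [0.50944528 0.21476997 0.08713452] [ 0.99276187 -0.1653056   1.89339946]
f [-0.5463147   0.86911053  0.74637758]
open 0.029644664569275815 [0.51025632 0.21525319 0.08775978] [-1.68585127  0.23522223  4.39577405] 11.0417
[ 0.51234374 -0.20492555  0.19966844] -16.948589748385377 [-0.48356764  0.26586674  0.91991095  1.75028742 -0.22324955  1.23622224
  0.19774646] [ 0.05467206 -0.34930507 -1.03717767] 13.4917
[307 157]
```

View pics/hov.png

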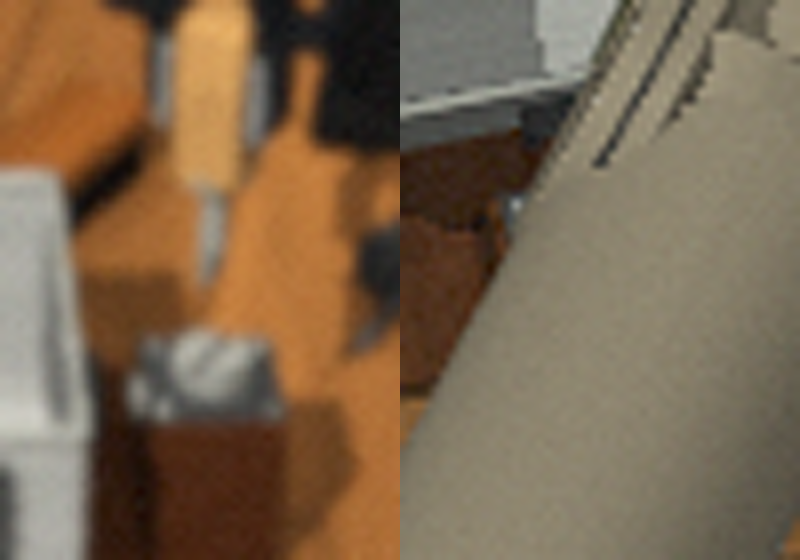

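The side view shows the blade edge-on, tip at (210,282), above the screw head at about (208,370); the top view is blocked by the arm. I'll lower gently with a force stop.

```bash
cat >> h.py <<'E'
def press(x,y,z=.1565,n=8,feed=.03):
    r=robot.move_straight([x,y,z],feed=feed,force_limit=n); p=np.array(current_tool_pos())
    print("press",r,np.round(p*1e3,1),"F",np.round(current_force(),1),"T",np.round(current_wrist_torque(),2),"t",current_t()); return r,p
E
python3 -W ignore - <<'E'
from h import *
robot.move_straight([.512,-.206,.169],feed=.1); robot.wait(.1)
print(current_tool_pos(),current_force())
r,p=press(.512,-.206)
E
```

```text
[ 0.51232148 -0.20612328  0.16956985] [-0.1997468  -0.55484002 -0.44013995]
press True [ 512.7 -206.3  164.5] F [-2.5  1.2  9.4] T [0.39 0.72 0.04] t 14.45
```

```bash
python3 -W ignore - <<'E'
from h import *
n=np.array([.956,-.292]); c=np.array([.512,-.206])
for o in (-1.5e-3,1.5e-3,-3e-3,3e-3):
    q=c+n*o
    p=current_tool_pos(); robot.move_straight([p[0],p[1],.1668],feed=.06)
    robot.move_straight([*q,.1668],feed=.05)
    print(o,end=" "); r,p=press(*q,n=7)
    if p[2]<.1615: break
E
```

```text
-0.0015 press True [ 511.  -205.7  164.1] F [-2.1  0.9  8.1] T [0.3  0.58 0.02] t 15.1917
0.0015 press True [ 513.7 -206.7  164.6] F [-2.   1.7  8.2] T [ 0.32  0.6  -0.  ] t 15.925
-0.003 press True [ 509.3 -205.2  157.6] F [-1.   0.9  6.8] T [ 0.16  0.3  -0.01] t 16.775
```

At a −3 mm offset the blade dropped to a tip height of about 85 mm (≈7 mm deep). That matches the side camera's x of 0.509. Now I'll turn in small steps, yielding to side forces.

```bash
cat > turn.py <<'E'
import sys
from h import *
a0,a1,st=map(float,sys.argv[1:4]); F0=np.array([-.2,-.5])
t=np.array(eval(sys.argv[4])) if len(sys.argv)>4 else np.array(current_tool_pos())[:2]
for a in np.arange(a0,a1-.01,-st):
    robot.move_straight([t[0],t[1],.1588],ori(a),feed=.15)
    F=np.array(current_force()); T=np.array(current_wrist_torque()); p=np.array(current_tool_pos())
    print(round(a,1),"jaw",round(jawyaw(),1),np.round(p*1e3,1),"F",np.round(F,1),"Tz",round(T[2],3),"t",round(current_t(),2))
    f=F[:2]-F0
    if np.linalg.norm(f)>2.5: t=t+f/np.linalg.norm(f)*min(1.2e-3,np.linalg.norm(f)*1.2e-4)
    if np.linalg.norm(f)>25 or abs(T[2])>.8: print("stop"); break
print("t",t)
E
python3 -W ignore - <<'E'
from h import *
p=current_tool_pos(); robot.move_straight([p[0],p[1],.1588],feed=.03); robot.wait(.25)
print(np.round(current_tool_pos(),4),np.round(current_force(),1),np.round(current_wrist_torque(),3),current_t())
E
python3 -W ignore turn.py -22 -42 5
```

```text
[ 0.5092 -0.2051  0.1586] [ 0.6 -0.4 -1.1] [-0.027  0.02  -0.06 ] 17.275
-22.0 jaw -21.9 [ 509.2 -205.   158.7] F [ 1.   0.9 -0.5] Tz -0.02 t 17.52
-27.0 jaw -26.8 [ 509.2 -205.   158.8] F [-0.6  1.1 -0.8] Tz 0.022 t 17.77
-32.0 jaw -31.8 [ 509.2 -205.1  158.8] F [-0.3  0.1 -0.2] Tz 0.062 t 18.02
-37.0 jaw -36.7 [ 509.2 -205.1  158.8] F [-0.3  0.2  0.6] Tz 0.096 t 18.27
-42.0 jaw -41.7 [ 509.2 -205.2  158.8] F [-0.8 -0.2 -1.4] Tz 0.032 t 18.52
t [ 0.50921196 -0.20508877]
```

```bash
python3 -W ignore turn.py -47 -87 4 "[.5092,-.2051]"
```

```text
-47.0 jaw -46.7 [ 509.2 -205.1  158.8] F [-0.5  0.  -0.9] Tz 0.068 t 18.77
-51.0 jaw -50.8 [ 509.2 -205.1  158.8] F [-0.8 -1.4 -0.4] Tz 0.046 t 19.02
-55.0 jaw -54.8 [ 509.2 -205.2  158.8] F [-1.1 -0.6 -0.6] Tz 0.041 t 19.27
-59.0 jaw -58.8 [ 509.2 -205.2  158.8] F [-1.5 -0.  -0.3] Tz 0.055 t 19.52
-63.0 jaw -62.8 [ 509.2 -205.1  158.8] F [-0.5 -1.2  0.4] Tz 0.081 t 19.77
-67.0 jaw -66.8 [ 509.2 -205.2  158.8] F [-0.2 -1.3 -0.2] Tz 0.111 t 20.02
-71.0 jaw -70.8 [ 509.2 -205.1  158.8] F [-0.  -1.   0.2] Tz 0.04 t 20.27
-75.0 jaw -74.8 [ 509.2 -205.1  158.8] F [-1.4 -0.8  0.1] Tz 0.045 t 20.52
-79.0 jaw -78.8 [ 509.2 -205.2  158.8] F [ 0.7 -1.6  0.1] Tz 0.072 t 20.77
-83.0 jaw -82.8 [ 509.2 -205.2  158.8] F [-1.4 -1.1  0. ] Tz 0.088 t 21.02
-87.0 jaw -86.8 [ 509.2 -205.2  158.8] F [-0.4 -1.2 -0.7] Tz 0.075 t 21.27
t [ 0.5092 -0.2051]
```

No stop yet: torque is still at friction level. I'll continue.

```bash
sed -i 's/>.8:/>.35:/' turn.py; python3 -W ignore turn.py -90 -108 3 "[.5092,-.2051]"
```

```text
-90.0 jaw -89.8 [ 509.2 -205.2  158.8] F [-1.1 -2.4  0.4] Tz 0.142 t 21.52
-93.0 jaw -92.8 [ 509.2 -205.2  158.8] F [-1.2 -2.3  0.2] Tz 0.315 t 21.77
-96.0 jaw -95.8 [ 509.2 -205.3  158.8] F [-1.3 -3.4 -0.7] Tz 0.511 t 22.02
stop
t [ 0.50906906 -0.20545318]
```

The torque climbs from 0.08 to 0.5 N m at jaw −90…−96°, so the screw is at its stop. I'll back off, lift, look at the screw on the way, and hold the driver over its hole.

```bash
python3 -W ignore - <<'E'
from h import *
robot.wait(.2)
robot.move_straight([.5092,-.2052,.1588],ori(-88),feed=.15); print("Tz",current_wrist_torque()[2],current_force())
robot.move_straight([.5092,-.2052,.20],feed=.12)
print(current_force(),current_opening())
robot.move_to([.510,.215,.20],ori(-61.5)); robot.wait(.2)
print(current_tool_pos(),jawyaw(),current_force(),current_t())
s=cams.get_image("side"); d=cams.get_image("top")
def c(im,x,y,w,h,k): return cv2.resize(im[y:y+h,x:x+w],None,fx=k,fy=k,interpolation=cv2.INTER_CUBIC)
u=proj(s,[.51,.215,.13])[0].astype(int); print(u)
cv2.imwrite("pics/ret.png",np.hstack([c(s["image"],u[0]-50,u[1]-60,100,140,4),c(d["image"],335,200,40,56,10)]))
E
```

```text
Tz 0.019814580138060187 [-0.44412003 -3.40414045 -1.30862615]
[-0.0470206   0.86483736 -1.5841238 ] 0.02952151677525683
[0.51034322 0.213983   0.20007853] -61.60609309298902 [ 0.42430075 -0.02511963 -1.16447122] 24.7583
[286 241]
```

View pics/ret.png

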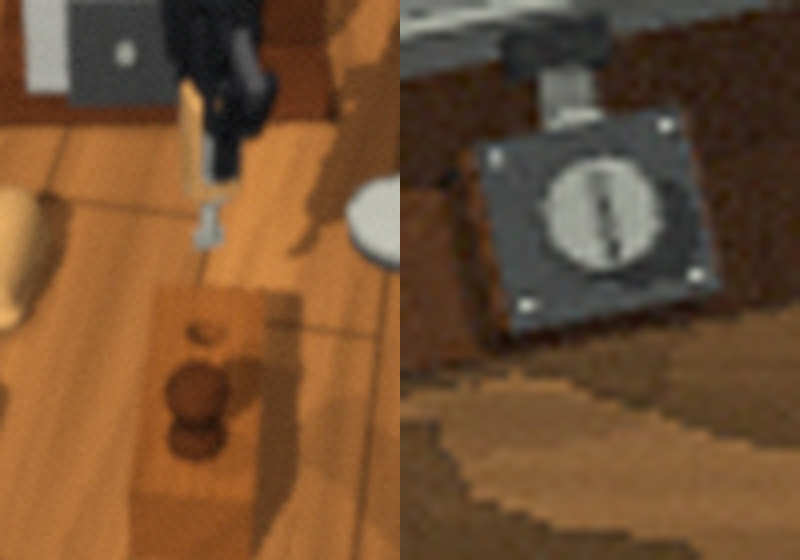

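The screw's slot (595,170)→(612,260) is now in line with the bolt, which sticks out into the keeper. The blade is above the empty hole (205,330 in the side crop). Now I'll lower it with a force stop.

```bash
python3 -W ignore - <<'E'
from h import *
robot.move_straight([.510,.215,.14],feed=.1); robot.wait(.2)
for k in range(1):
    r=robot.move_straight([.510,.215,.094],feed=.06,force_limit=6); p=np.array(current_tool_pos()); print(r,p,current_force())
    if p[2]>.096: break
    r=robot.move_straight([.510,.215,.086],feed=.03,force_limit=5); print(r,current_tool_pos(),current_force())
    robot.grip(.085); robot.wait(.2); print(current_opening(),current_force(),current_t())
    robot.move_straight([.510,.215,.20],feed=.12)
    robot.move_to([.40,.45,.30],ori(-61.5))
    print(current_t())
    s=cams.get_image("side"); d=cams.get_image("top")
    def c(im,x,y,w,h,k): return cv2.resize(im[y:y+h,x:x+w],None,fx=k,fy=k,interpolation=cv2.INTER_CUBIC)
    cv2.imwrite("pics/end.png",np.hstack([c(s["image"],250,210,80,105,5),c(d["image"],170,190,80,105,5)]))
E
```

```text
False [0.51025713 0.2150054  0.09428359] [-0.12816593 -0.06627    -1.67646373]
True [0.51056919 0.21531085 0.08777988] [-2.25150942 -0.52019736  8.23161046]
0.08516257909105494 [0.30829978 0.22407647 0.08109356] 27.8
29.9667
```

View pics/end.png

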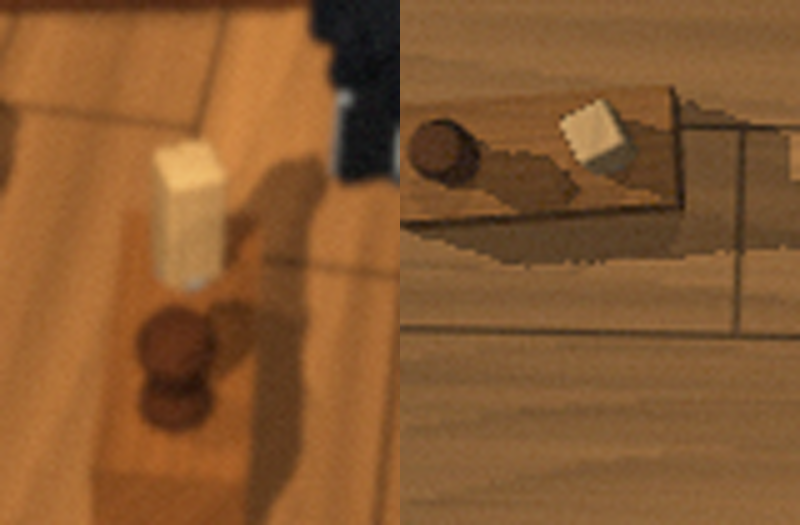

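The driver stands in its hole, with the handle top at (190,160) in the side view. But there is a grey patch under the handle at (195,285), so I'll compare against the starting picture before signing off.

```bash
python3 - <<'E'
from h import *
S=[cams.get_image("side") for _ in range(6)]; si=np.mean([a["image"].astype(float) for a in S],0).astype(np.uint8)
b=np.load("top0.npz")["si"]
c=lambda im:cv2.resize(im[228:278,265:315],None,fx=8,fy=8,interpolation=cv2.INTER_CUBIC)
cv2.imwrite("pics/cmp.png",np.hstack([c(b),c(si)]))
s=S[0]; print(proj(s,[[.51,.215,.06],[.51,.215,.13]])-[265,228])
E
```

```text
[[21.2772268  35.18827408]
 [21.96345124 13.90546122]]
```

View pics/cmp.png

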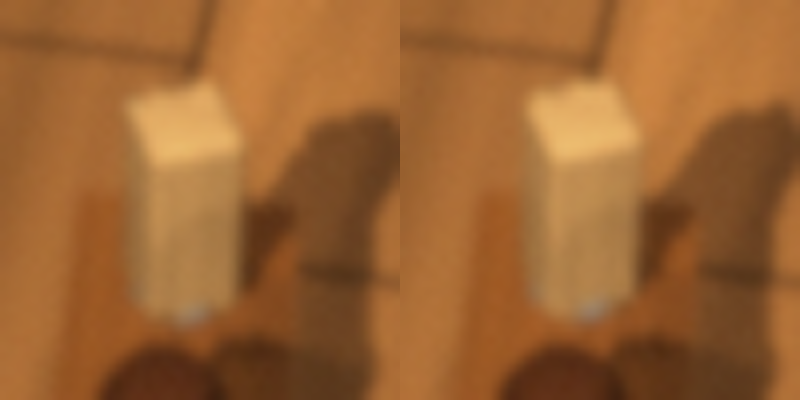

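Before and after match to within about 1 px, grey patch included. Signing off.

```bash
python3 - <<'E'
from h import *
print(current_force(),current_t()); workorder.sign_off()
E
```

```text
[ 1.03887421 -0.05216863  0.84839555] 30.3667
the job is handed in; nothing more can be done
```

The bin is locked and the screwdriver is back upright in its hole. I handed the job in at about 30 s of the 51 s allowed.

**What I did**
- **Grip:** I took the screwdriver out, found its blade ran along the jaw direction, put it back and regripped it at 90° for a better fit across the slot.
- **Seating:** The first three presses landed on top of the screw head. The slot was 3 mm from the top camera's estimate. The side camera's x, 0.509 m, was right, and the blade dropped in there about 7 mm deep.
- **Turning:** I turned the jaws clockwise by about 79°. Torque stayed near the 0.08 N m friction level, then rose to 0.5 N m at the stop.
- **Return:** I set the driver down in its hole with a force stop, let go and moved the arm clear.

**Last checks**
- **Lock:** After I lifted off, the top view showed the slot in line with the bolt and the bolt out into the keeper.
- **Screwdriver:** The before and after side views match to about 1 px. The top view suggests the handle moved about 2 mm, within the 12 mm allowed.
- **Robot:** The tool force read about 1 N, so nothing was being touched.
- **Disagreement:** Turning took about 10° more than the 1.2 rad between the stops, which I put down to the play of the blade in the slot. I had no direct reading of the lock screw's angle.

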